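Slide the tube block along the shaker's rail into its corner pocket

TASK

Seat the aluminium tube block in the corner pocket of the guide on the shaker's platform: with the fingertips, first push it back flat against the long steel rail where it stands, well short of the pocket, then, keeping it pressed against the rail, slide it along until its leading ear is fully home in the pocket. Push it only, gently: do not squeeze it, lift it or tip it. Leave the vial, the jar and the ring weight where they are.

Things in the scene. Friction and masses are not known exactly. Their poses are not given: they have to be found in the camera images.
- shaker: white platform shaker, fixed on the bench, turned up to 15 degrees either way. Its flat black platform, 205 x 330 mm, has its top 100 mm above the bench; sloping control panel on the robot's side. Origin: on the bench under the platform's centre; y along the platform's long side, x away from its control panel. The platform carries guide, block and vial.
- guide: L-shaped steel guide fixed on the platform, parallel to it: rail 6 mm thick, 16 mm high, and end stop. Origin: inner corner of the pocket, level with the platform's top. z up; y along the rail towards the end stop; x across the platform towards the rail. Rail's inner face: plane x = 0, from y = -250 mm to 0. End stop's inner face: plane y = 0, out to x = -28 mm.
- mouth (a point): middle of the pocket's open mouth at platform level, (-8.75, -23, 0) mm in the guide's frame. A steel keeper, 16 mm high, faces the rail: inner face at x = -17.5 mm from y = 0 to -14 mm, then flaring outwards; it covers x = -17.5 to -28 mm and ends at y = -23.5 mm. So the pocket is 17.5 mm wide and about 23 mm deep, for an ear 14 mm thick.
- block: loose aluminium tube block, 0.15 to 0.3 kg, T-shaped from above, 42 mm (x) by 96 mm (y). Flange at its back: x = 7 to 21 mm, y = -48 to 48 mm, 16 mm high. Body: x = -21 to 21 mm, y = -22 to 22 mm, 32 mm high, six dark tube wells in its flat top. So an ear 26 mm long juts out at each end. Origin: centre of the 42 x 96 outline, underside; z up. A push of 1 to 3 N slides it.
- lead (a point): point on the block, (21, 48, 0) mm in its frame: bottom corner of the leading (+y) ear, at its end and back face. It meets the guide's origin when the block is fully home. The block starts flange towards the rail, 5 to 55 mm clear of it, turned at most 20 degrees to it, this point 90 mm or more short of the end stop.
- step (a point): point on the block, (7, -22, 0) mm in its frame: inner corner of the step at the trailing (-y) ear, between the ear's front face (26 mm long, faces -x) and the body's trailing end face (28 mm deep, faces -y). A fingertip standing in this step can press the ear to the rail and push the body along it at once.
- vial: bystander: small capped amber vial, 28 mm across and 55 mm high, standing loose on the platform's front part, on the pocket's side, at least 100 mm from the rail. Origin: centre of its underside.
- jar: bystander: whitish jar with a white lid, 64 mm across and 95 mm high, standing on the bench to the robot's right. Origin: centre of its underside.
- weight: bystander: dark steel ring weight, 72 mm across, 18 mm high, 42 mm bore, lying on the bench to the robot's left. Origin: centre of its underside.
Mind the look-alikes: they are no part of the job. What is shaped like the block but blue is not meant.

How it is judged:
By the outcome, as a careful person would: the job done as asked, in the order asked, and still so for the second after the job is handed in, with the robot touching nothing.
It also fails if it takes over 42 s, if anything falls off the work surface, if the arm or the gripper's body presses on something with over 40 N, if the wrist force passes 120 N, or if a joint passes its speed limit or range.

ROBOT

A 6-joint arm with a two-finger parallel gripper is mounted at the origin on the work surface. World frame = base frame: x ahead of the robot, y to its left, z up, the work surface at z = 0. Lengths are in m, angles in rad, forces in N, time in s.
With the tool pointing down it reaches from about 0.35 to 0.975 m from the base axis. Payload 4.9 kg.
Tool frame: the origin (TCP) lies midway between the tips of the shut fingers; the grasp point (between the pads) lies 19 mm behind it; z points along the fingers, x is the direction in which the jaws open and shut, and the axes are right-handed (so a half turn about z gives the same grasp; the last joint's range is limited). The gripper opens to 85 mm and grips with 20 to 120 N. Pads are 22 mm wide; open, the fingers measure 114 mm over their backs; the gripper's body (76 mm by 85 mm) begins 54 mm behind the grasp point. The pads swing forward as they close: fully open they stand 13 mm farther back than shut.
Start: joints at [1.173, 0.053, 1.613, -0, 1.476, -0.119], TCP at [0.172, 0.601, 0.231] pointing down, gripper open.
Joint ranges: [-3.01, 3.01], [-1.01, 2.22], [0.06, 2.58], [-1.02, 4.17], [0.09, 2.62], [-3.14, 3.14]. Speed limits (rad/s): [2.57, 2.57, 3.14, 3.14, 3.14, 3.14].

INTERFACE

Orientations are given as a unit quaternion [w, x, y, z].
In Python, from station import ctrl, eyes, order gives the robot as it stands.
- The arm moves only by the shell command python3 -m crank 'ROWS' [FORCE]. ROWS is JSON, one flat list of numbers, 5 for each row, row after row: the shift along the tool's x, y, z in cm, then the turn about the tool's z in rad, then the finger opening in cm, from 0 to 8.54. A call has 1 to 5 rows; each row is the pose to reach, as a shift and turn from the pose measured when the call began, along the tool's axes at that moment; what a row does not reach only later rows make up. A row lasts 1/10 s, in which the tool goes at most 50 mm and 8.59 degrees, less where a joint would pass 70% of its speed; a pose out of reach is approached as far as the arm can. A call with a gripper value outside its range is refused whole. The fingers move at their own pace and stop on an object; FORCE is the grip in N (left out, the last holds). Time passes only in rows, so rows that repeat a pose let the fingers close. It gives the time, the measured TCP pose, the force and the opening at its end, in the units of the state.
- ctrl.get_obs(): the state, without advancing time (a new reading comes with each control period).
- eyes.get_image(name): name is "side" or "top"; returns the picture (480x640x3 uint8, blue, green, red); there is no depth.
- eyes.calibration(name): a dict with "fov_y" (degrees; the focal length in pixels is half the picture's height over the tangent of half this angle, whatever the lens; pixels are square), "cx", "cy" (the principal point, pixels), "k1" (the pictures are not rectified: a ray, as slopes to the right and down, at radius r is drawn at 1 + k1 r^2 times it, then the intrinsics apply), "world_from_camera" (4x4, takes a point from camera to world coordinates). Camera axes: x right, y up, looking along -z (the intrinsics and any distortion apply to the point x, -y, -z); pixel columns grow to the right and rows downward; lengths in m; the calibration is good to about 2 mm. A picture is of the moment at which its call begins. calibration takes no time and is no camera call.
- order.sign_off(): hands the job in, once; it reports no verdict.
The state is a dict: "t": time; "qpos": joint angles; "qvel": joint speeds; "tau": joint torques, N m; "ee_pos": TCP position; "orientation": TCP orientation; "force": force on the tool from outside, world axes, zero at the start; "moment": the same for the moment, N m; "opening": opening from 0.0 (shut) to 1.0 (fully open).
Only numpy, scipy, OpenCV 4.12 (cv2) and the standard library are available. Lean on these libraries where they do the work, as an engineer would, in place of code of your own. Each camera call takes 0.05 s, during which the arm holds its last target.

## Working session

There is one attempt and no reset: what is moved stays moved. The work goes in short steps, Python scripts to look and compute and a shell command to move; the robot and the scene stay as the last step left them, time stands still between calls to the robot, and variables do not carry over. Pictures are saved under pics/ and viewed, and the job is handed in when it is done.

```bash
ls; mkdir -p pics; python3 - <<'E'
from station import ctrl, eyes, order
import cv2
print(ctrl.get_obs())
for n in("side","top"):
    im=eyes.get_image(n); cv2.imwrite(f"pics/{n}0.png",im)
    print(n,eyes.calibration(n))
E
```

```text
pics
{'t': 0.0, 'qpos': array([ 1.17297387e+00,  5.33560911e-02,  1.61427778e+00,  4.16991213e-06,
        1.47601132e+00, -1.19023680e-01]), 'qvel': array([ 0.0006165 , -0.00020786,  0.00022561,  0.00063598, -0.00173146,
        0.00293176]), 'tau': array([ 2.11390820e-04, -3.93682194e+01, -3.70175993e+01, -5.23785354e-05,
        6.88714266e-03,  3.89791367e-06]), 'ee_pos': array([0.17177179, 0.60028827, 0.23007319]), 'orientation': array([ 5.14339190e-04,  7.98498606e-01,  6.01995783e-01, -8.88082356e-04]), 'force': array([0.82105832, 0.10402946, 0.27480936]), 'moment': array([-0.01005843,  0.00744231,  0.00067257]), 'opening': 0.99582317343006}
side {'fov_y': 55.90743971666945, 'cx': 320.3206931859564, 'cy': 229.2339109058845, 'k1': 0.03773582831482412, 'world_from_camera': array([[ 0.863543  ,  0.32138522, -0.38859366,  0.21094095],
       [-0.50418907,  0.5645034 , -0.65355129, -0.72119675],
       [ 0.00932072,  0.76029432,  0.64951188,  0.77340513],
       [ 0.        ,  0.        ,  0.        ,  1.        ]])}
top {'fov_y': 47.67082689815919, 'cx': 317.71247880334664, 'cy': 237.23119832586883, 'k1': -0.076690374164296, 'world_from_camera': array([[ 0.00918855,  0.99766708, -0.06764586,  0.53599662],
       [-0.99992428,  0.00861344, -0.00878856, -0.008467  ],
       [-0.00818539,  0.06772149,  0.99767069,  1.33312498],
       [ 0.        ,  0.        ,  0.        ,  1.        ]])}
```

View pics/side0.png

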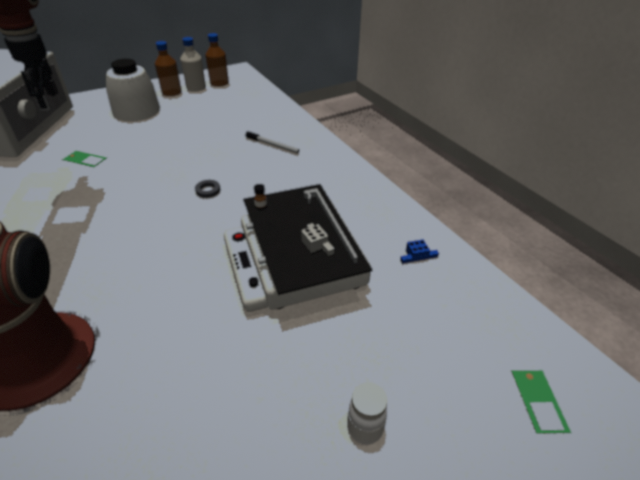

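View pics/top0.png

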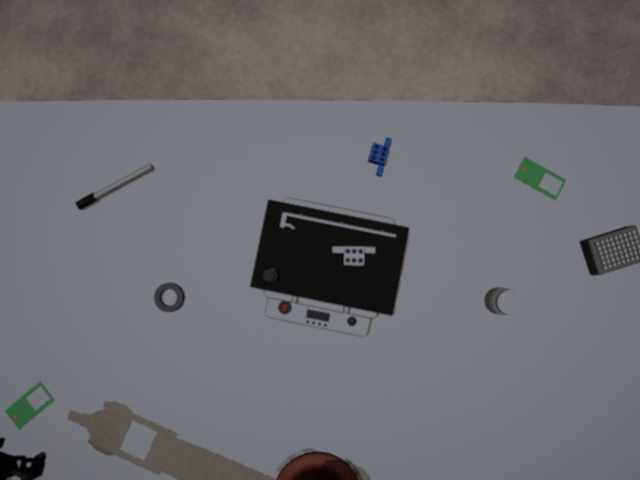

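The side view shows the shaker at about (305,240) with the block at (316,237). In the top view the rail runs from (285,216) to (396,236) with the pocket at its left end, the block is at (354,255), and the vial at (270,275). Next I'll zoom in and measure.

```bash
cat > h.py <<'E'
import numpy as np, cv2
from station import eyes, ctrl
def K(c):
    f=240/np.tan(np.radians(c["fov_y"]/2)); return f
def ray(c,uv):
    uv=np.atleast_2d(np.asarray(uv,float)); f=K(c)
    d=(uv-[c["cx"],c["cy"]])/f
    s=d.copy()
    for _ in range(30):
        s=d/(1+c["k1"]*(s**2).sum(1,keepdims=True))
    T=np.array(c["world_from_camera"])
    v=np.c_[s[:,0],-s[:,1],-np.ones(len(s))]@T[:3,:3].T
    return T[:3,3],v
def onplane(n,uv,z):
    o,v=ray(eyes.calibration(n),uv)
    return o+v*((z-o[2])/v[:,2:3])
def proj(n,P):
    c=eyes.calibration(n);T=np.array(c["world_from_camera"]);P=np.atleast_2d(P)
    q=(P-T[:3,3])@T[:3,:3]; s=np.c_[q[:,0]/-q[:,2],-q[:,1]/-q[:,2]]
    s=s*(1+c["k1"]*(s**2).sum(1,keepdims=True))
    return s*K(c)+[c["cx"],c["cy"]]
E
python3 - <<'E'
import cv2
im=cv2.imread("pics/top0.png"); c=im[190:340,240:420]
cv2.imwrite("pics/topz.png",cv2.resize(c,None,fx=4.4,fy=4,interpolation=cv2.INTER_NEAREST)[:600,:800])
im=cv2.imread("pics/side0.png"); c=im[180:290,235:380]
cv2.imwrite("pics/sidez.png",cv2.resize(c,None,fx=5,fy=5,interpolation=cv2.INTER_CUBIC))
E
```

```text
(no output)
```

View pics/topz.png

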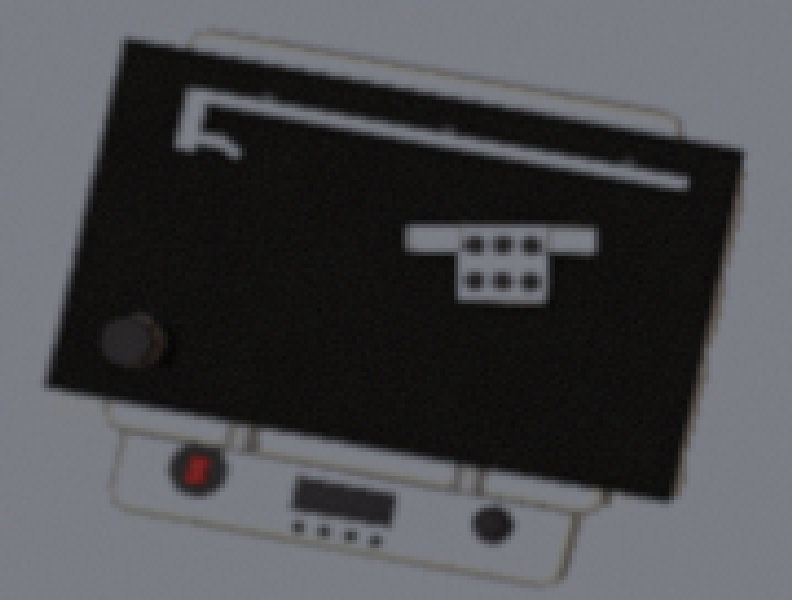

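View pics/sidez.png

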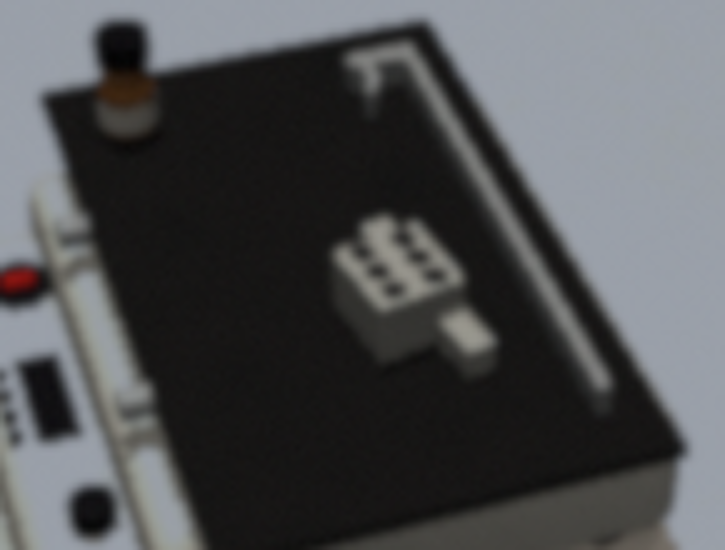

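```bash
cat > meas.py <<'E'
from h import *
def comps(im,thr=75,off=(0,0)):
    S=4
    g=cv2.cvtColor(im,cv2.COLOR_BGR2GRAY)[195:320,248:412]
    # platform: dark hull
    return g
def meas(im):
    S=6;x0,y0=246,195
    g=cv2.cvtColor(im,cv2.COLOR_BGR2GRAY)[y0:325,x0:415]
    G=cv2.resize(g,None,fx=S,fy=S,interpolation=cv2.INTER_CUBIC)
    toimg=lambda p:(np.asarray(p,float)+0.5)/S-0.5+[x0,y0]
    dark=(G<62).astype(np.uint8)
    n,l,st,_=cv2.connectedComponentsWithStats(dark)
    k=1+st[1:,4].argmax()
    cs,_=cv2.findContours((l==k).astype(np.uint8),0,2)
    hull=cv2.convexHull(max(cs,key=cv2.contourArea))
    plat=np.zeros_like(dark);cv2.fillPoly(plat,[hull],1);plat=cv2.erode(plat,np.ones((13,13)))
    w=onplane("top",toimg(hull[:,0]),.1)[:,:2]
    r=cv2.minAreaRect((w*1000).astype(np.float32)); print("platform rect mm",r)
    br=((G>62)&(plat>0)).astype(np.uint8)
    n,l,st,_=cv2.connectedComponentsWithStats(br)
    out=[]
    for i in range(1,n):
        if st[i,4]<600: continue
        cs,_=cv2.findContours((l==i).astype(np.uint8),0,2)
        out.append((st[i,4]/S/S,toimg(max(cs,key=cv2.contourArea)[:,0])))
    return r,out
if __name__=="__main__":
    im=cv2.imread("pics/top0.png")
    r,out=meas(im)
    for a,c in out:
        w=onplane("top",c,.116)[:,:2]*1000
        print(a,c.min(0),c.max(0),cv2.minAreaRect(w.astype(np.float32)))
E
python3 meas.py
```

```text
platform rect mm ((574.7030639648438, -25.044784545898438), (328.90838623046875, 205.66175842285156), 79.13329315185547)
544.9722222222223 [279.25       211.41666667] [395.91666667 236.91666667] ((639.8272094726562, -42.812225341796875), (263.15386962890625, 36.47757339477539), 81.57647705078125)
511.6944444444444 [331.58333333 245.58333333] [375.08333333 265.41666667] ((578.1551513671875, -77.83384704589844), (97.6122817993164, 44.27226638793945), 89.90116882324219)
```

```bash
python3 - <<'E'
from meas import *
im=cv2.imread("pics/top0.png")
r,out=meas(im)
def lf(p):
    vx,vy,x,y=cv2.fitLine(p.astype(np.float32),cv2.DIST_HUBER,0,.01,.01).ravel()
    if vy<0: vx,vy=-vx,-vy
    return np.degrees(np.arctan2(vy,vx)),np.array([x,y])
# platform sides angle
a=np.radians(79.13); ey=np.array([np.cos(a),np.sin(a)]); ex=np.array([ey[1],-ey[0]])
w=onplane("top",out[0][1],.116)[:,:2]*1000
s=w@ey; t=w@ex
print("rail s",s.min(),s.max())
m=(s>s.min()+15)&(s<s.max()-50)
mid=np.median(t[m]); 
for sg in (1,-1):
    k=m&((t-mid)*sg>0); ang,p=lf(w[k]); print("rail side",sg,ang,p, "t at p",p@ex)
tt=t[(s>s.max()-60)]; print("t range near pocket",tt.min(),tt.max())
from collections import Counter
k=(t<np.median(t[m])-12); print("end stop outer", s[k].max(), "keeper end s",s[k].min())
k2=(t>mid-14)&(t<mid-4)&(s>s.max()-40); print("pocket inside s/t", sorted(np.round(s[k2],1)))
# block
w=onplane("top",out[1][1],.116)[:,:2]*1000
# back edge of flange: max x points
bk=[];
for y in np.arange(w[:,1].min()+5,w[:,1].max()-5,2):
    q=w[abs(w[:,1]-y)<1.5]; bk.append(q[q[:,0].argmax()])
bk=np.array(bk); print("flange back", lf(bk))
for lo,hi in((5,24),(72,92)):
    y0=w[:,1].min(); q=w[(w[:,1]>y0+lo)&(w[:,1]<y0+hi)&(w[:,0]<bk[:,0].mean()-7)]; print("ear front",lf(q))
print(w.min(0),w.max(0))
E
```

```text
platform rect mm ((574.7030639648438, -25.044784545898438), (328.90838623046875, 205.66175842285156), 79.13329315185547)
rail s -52.70365739646096 209.8036091451915
rail side 1 79.15062 [645.07776 -83.42395] t at p 649.2357020521008
rail side -1 79.12729 [641.1937   -60.224613] t at p 641.0463974590158
t range near pocket 612.9003326094528 650.8640140746967
end stop outer 209.72245843181796 keeper end s 175.0438687318014
pocket inside s/t [np.float64(171.6), np.float64(172.0), np.float64(173.8), np.float64(174.3), np.float64(176.1), np.float64(176.6), np.float64(177.7), np.float64(178.1), np.float64(178.9), np.float64(179.3), np.float64(180.0), np.float64(180.5), np.float64(182.7), np.float64(183.1), np.float64(185.7), np.float64(186.2), np.float64(187.6), np.float64(188.1), np.float64(189.2), np.float64(189.6), np.float64(190.4), np.float64(190.8), np.float64(191.5), np.float64(192.0), np.float64(196.4), np.float64(197.2), np.float64(197.3), np.float64(197.3), np.float64(197.5), np.float64(197.6), np.float64(209.0), np.float64(209.2), np.float64(209.3), np.float64(209.3), np.float64(209.5), np.float64(209.5), np.float64(209.5), np.float64(209.8), np.float64(209.8)]Traceback (most recent call last):
  File "<stdin>", line 26, in <module>
ValueError: attempt to get argmax of an empty sequence
```

```bash
cat > blk.py <<'E'
from meas import *
A=np.radians(79.14); EY=np.array([np.cos(A),np.sin(A)]); EX=np.array([EY[1],-EY[0]])
G0=EX*642.1+EY*198.5
def lf(p):
    vx,vy,x,y=cv2.fitLine(p.astype(np.float32),cv2.DIST_HUBER,0,.01,.01).ravel()
    if vy<0: vx,vy=-vx,-vy
    return np.degrees(np.arctan2(vy,vx)),np.array([x,y])
def guide(p): p=np.asarray(p)-G0; return np.stack([p@EX,p@EY],-1)
def block(c):
    """flange back edge: leading->"""
    w=onplane("top",c,.116)[:,:2]*1000
    r=cv2.minAreaRect(w.astype(np.float32)); b=cv2.boxPoints(r)
    g=guide(w)
    # iterative: orientation by back edge
    th=0.
    for _ in range(6):
        e1=np.array([np.cos(th),np.sin(th)]);e2=np.array([-np.sin(th),np.cos(th)])
        u=g@e1;v=g@e2
        k=(u>u.max()-4)&(v>v.min()+6)&(v<v.max()-6)
        a,p=lf(g[k]); th=np.radians(a-90)
    e1=np.array([np.cos(th),np.sin(th)]);e2=np.array([-np.sin(th),np.cos(th)])
    u=g@e1;v=g@e2
    k=(u>u.max()-4)&(v>v.min()+6)&(v<v.max()-6); ub=np.median(u[k])
    fl=(u>ub-13)&(u<ub-3); vm=v[fl].max(); vn=v[fl].min()
    kf=(u<ub-10)&(u>ub-20)
    e_t=kf&(v>vn+5)&(v<vn+21); e_l=kf&(v<vm-5)&(v>vm-21)
    print("yaw rel deg",np.degrees(th),"len",vm-vn,"thick",ub-np.median(u[e_t]),ub-np.median(u[e_l]))
    u_mid=(ub+np.median(np.r_[u[e_t],u[e_l]]))/2; v_mid=(vm+vn)/2
    P=lambda x,y: e1*(u_mid-14+x)+e2*(v_mid+y)
    d={k:P(*q) for k,q in dict(origin=(0,0),lead=(21,48),trail=(21,-48),step=(7,-22)).items()}
    for k,q in d.items(): print(k,"guide",q.round(1),"world",(G0+EX*q[0]+EY*q[1]).round(1))
    return th,d
if __name__=="__main__":
    im=cv2.imread("pics/top0.png"); r,out=meas(im)
    print("guide origin world",G0)
    block(out[1][1])
    for p in [(G0[0],G0[1],100)]: print(proj("side",np.array(p)/1000),proj("top",np.array(p)/1000))
E
python3 blk.py
```

```text
platform rect mm ((574.7030639648438, -25.044784545898438), (328.90838623046875, 205.66175842285156), 79.13329315185547)
guide origin world [667.99965895  73.96699025]
yaw rel deg 10.017882 len 97.72201267421931 thick 15.344642112825284 16.246416937141618
origin guide [ -59.6 -165.8] world [578.2 -77.7]
lead guide [ -47.3 -114.9] world [599.9 -30. ]
trail guide [ -30.6 -209.4] world [ 598.5 -126. ]
step guide [ -48.9 -186.3] world [584.9 -99.8]
[[315.33758087 195.83473033]] [[286.56355157 215.81621098]]
```

```bash
cat > go.py <<'E'
import sys
from blk import *
from scipy.spatial.transform import Rotation as R
def state():
    o=ctrl.get_obs(); q=o["orientation"]; M=R.from_quat([q[1],q[2],q[3],q[0]]).as_matrix()
    p=np.array(o["ee_pos"])*1000
    g=guide(p[:2]); f=np.array(o["force"])
    yaw=np.degrees(np.arctan2(M[1,0],M[0,0]))
    print("t %.2f guide xy %s z %.1f  F guide x %.1f y %.1f z %.1f  tool x yaw %.2f tilt z %s open %.2f"%(o["t"],g.round(1),p[2],f[:2]@EX,f[:2]@EY,f[2],yaw,M[:,2].round(3),o["opening"]))
    return p,M,yaw
if __name__=="__main__":
    p,M,yaw=state()
    if len(sys.argv)>3:
        x,y,z=map(float,sys.argv[1:4])
        W=np.r_[G0+EX*x+EY*y,z]
        print("world",W.round(1),"shift cm",(M.T@(W-p)/10).round(2),"turn",round(-np.radians(79.14-yaw),4))
E
python3 go.py -110 -155 230
```

```text
t 0.10 guide xy [-586.5  423.4] z 230.2  F guide x 0.8 y -0.3 z -0.1  tool x yaw 74.03 tilt z [-0.001 -0.002 -1.   ] open 1.00
world [530.8 -57.5 230. ] shift cm [-53.37  52.62   0.11] turn -0.0892
```

```bash
python3 -m crank '[-53.4,52.6,0.1,-0.089,0, -53.4,52.6,0.1,-0.089,0, -53.4,52.6,0.1,-0.089,0, -53.4,52.6,0.1,-0.089,0, -53.4,52.6,0.1,-0.089,0]' 20; python3 go.py -110 -155 230
```

```text
t: 0.6
ee_pos: [0.2918, 0.3794, 0.2303]
orientation: [0.001, 0.771, 0.637, -0.001]
force: [-0.2, 0.3, -0.5]
opening: 0.146
t 0.60 guide xy [-427.  229.] z 230.3  F guide x -0.2 y 0.2 z -0.5  tool x yaw 79.17 tilt z [-0.001 -0.002 -1.   ] open 0.15
world [530.8 -57.5 230. ] shift cm [-38.42  31.69   0.11] turn 0.0005
```

```bash
python3 -m crank '[-38.4,31.7,0.1,0,0, -38.4,31.7,0.1,0,0, -38.4,31.7,0.1,0,0, -38.4,31.7,0.1,0,0, -38.4,31.7,0.1,0,0]'; python3 go.py -110 -155 230
```

```text
t: 1.1
ee_pos: [0.4116, 0.1599, 0.2302]
orientation: [0.001, 0.771, 0.637, -0.001]
force: [1.3, 0.8, -0.3]
opening: 0.002
t 1.10 guide xy [-268.    36.1] z 230.2  F guide x 1.1 y 1.0 z -0.3  tool x yaw 79.17 tilt z [-0.001 -0.002 -1.   ] open 0.00
world [530.8 -57.5 230. ] shift cm [-19.12  15.79   0.06] turn 0.0006
```

```bash
python3 -m crank '[-19.1,15.8,0,0,0, -19.1,15.8,0,0,0, -19.1,15.8,0,0,0, -19.1,15.8,0,0,0, -19.1,15.8,0,0,0]'; python3 -m crank '[0,0,0,0,0, 0,0,0,0,0]'; python3 go.py -110 -155 135
```

```text
t: 1.6
ee_pos: [0.5313, -0.0594, 0.2302]
orientation: [0.0, 0.771, 0.637, -0.001]
force: [1.2, 0.3, 1.1]
opening: -0.002
t: 1.8
ee_pos: [0.531, -0.0604, 0.2292]
orientation: [-0.001, 0.772, 0.636, -0.001]
force: [-0.4, 0.3, -0.2]
opening: 0.002
t 1.80 guide xy [-109.2 -157.8] z 229.2  F guide x -0.5 y 0.2 z -0.2  tool x yaw 79.00 tilt z [-0.003 -0.001 -1.   ] open 0.00
world [530.8 -57.5 135. ] shift cm [ 0.29 -0.06  9.42] turn -0.0024
```

```bash
python3 -m crank '[0.3,0,4,0,0, 0.3,0,8,0,0, 0.3,0,11,0,0, 0.3,0,12,0,0, 0.3,0,12,0,0]'; python3 - <<'E'
from go import *
state()
im=eyes.get_image("top"); cv2.imwrite("pics/t1.png",im)
s=eyes.get_image("side"); cv2.imwrite("pics/s1.png",s)
a=cv2.resize(im[200:300,260:420],None,fx=5,fy=5,interpolation=2)[:300]
b=cv2.resize(s[190:290,240:400],None,fx=5,fy=5,interpolation=2)
cv2.imwrite("pics/z1.png",cv2.resize(s[180:300,240:400],None,fx=5,fy=5,interpolation=2))
cv2.imwrite("pics/z1t.png",cv2.resize(im[200:320,255:415],None,fx=5,fy=5,interpolation=2))
print(proj("side",ctrl.get_obs()["ee_pos"]),proj("top",ctrl.get_obs()["ee_pos"]))
E
```

```text
t: 2.3
ee_pos: [0.5297, -0.0562, 0.1076]
orientation: [-0.002, 0.771, 0.637, -0.002]
force: [-0.3, -0.2, 0.3]
opening: -0.003
t 2.30 guide xy [-111.3 -153.9] z 107.6  F guide x -0.3 y -0.3 z 0.3  tool x yaw 79.09 tilt z [-0.007  0.    -1.   ] open -0.00
[[291.24578757 240.90265098]] [[343.83282495 275.98368021]]
```

View pics/z1.png

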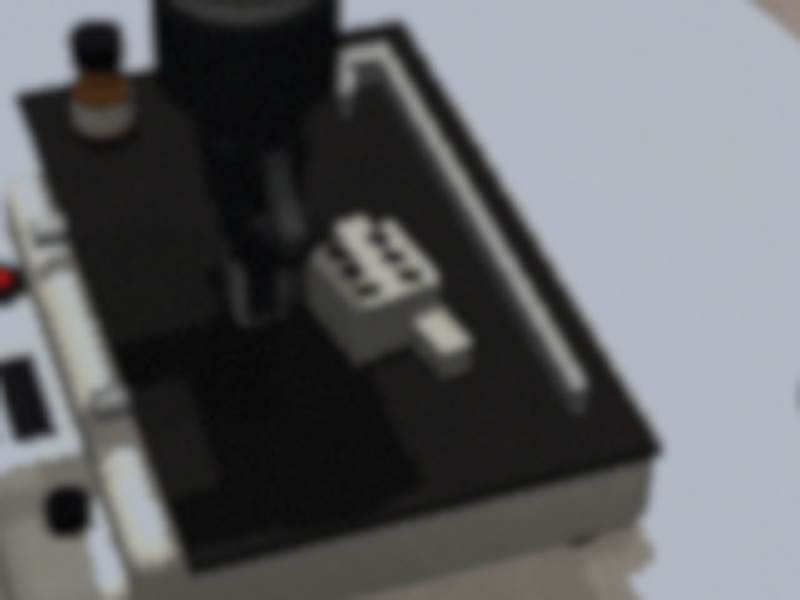

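View pics/z1t.png

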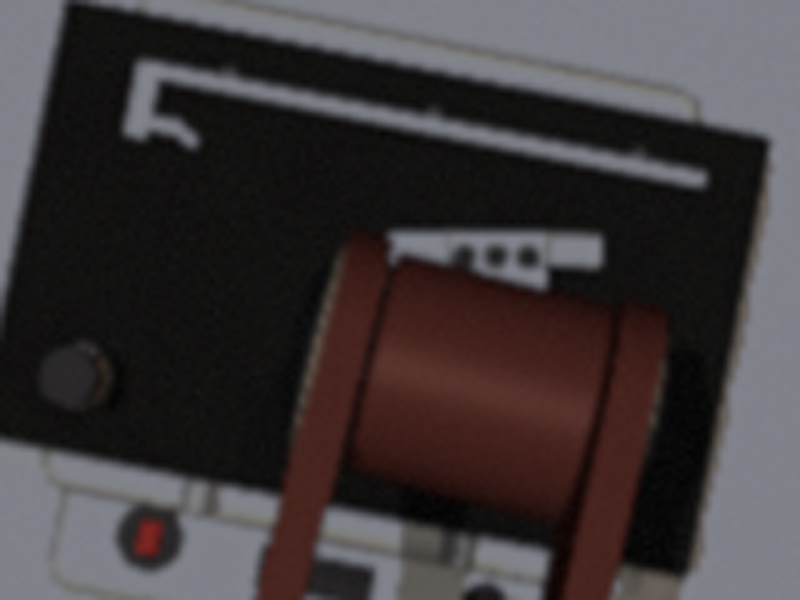

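The fingertips stand clear of the block, just above the platform: side zoom (257,318), in front of the body at (370,330). Now I'll push it toward the rail.

```bash
python3 -m crank '[0,0.8,0,0,0, 0,1.2,0,0,0, 0,1.6,0,0,0, 0,2.0,0,0,0, 0,2.4,0,0,0]'; python3 go.py -60 -155 107; python3 -m crank '[0,0.4,0,0,0, 0,0.8,0,0,0, 0,1.2,0,0,0, 0,1.6,0,0,0, 0,2.0,0,0,0]'; python3 go.py -60 -155 107
```

```text
t: 2.9
ee_pos: [0.556, -0.0617, 0.1111]
orientation: [0.0, 0.771, 0.636, -0.001]
force: [-1.3, 1.0, 0.9]
opening: 0.0
t 2.90 guide xy [ -84.4 -154.4] z 111.1  F guide x -1.4 y 0.7 z 0.9  tool x yaw 79.06 tilt z [-0.001 -0.001 -1.   ] open 0.00
world [579.9 -67.  107. ] shift cm [-0.06  2.44  0.41] turn -0.0014
t: 3.4
ee_pos: [0.5759, -0.0656, 0.1109]
orientation: [0.0, 0.771, 0.636, -0.001]
force: [-1.0, 0.5, 1.2]
opening: 0.001
t 3.40 guide xy [ -64.1 -154.4] z 110.9  F guide x -1.1 y 0.3 z 1.2  tool x yaw 79.05 tilt z [-0.001 -0.001 -1.   ] open 0.00
world [579.9 -67.  107. ] shift cm [-0.06  0.41  0.39] turn -0.0015
```

```bash
python3 -m crank '[0,0.2,0.1,0,0, 0,0.4,0.1,0,0, 0,0.6,0.2,0,0, 0,0.8,0.2,0,0, 0,0.9,0.2,0,0]'; python3 - <<'E'
from go import *
state()
im=eyes.get_image("top"); cv2.imwrite("pics/t2.png",im)
s=eyes.get_image("side"); cv2.imwrite("pics/s2.png",s)
cv2.imwrite("pics/z2.png",cv2.resize(s[180:300,240:400],None,fx=5,fy=5,interpolation=2))
cv2.imwrite("pics/z2t.png",cv2.resize(im[200:320,255:415],None,fx=5,fy=5,interpolation=2))
E
```

```text
t: 3.9
ee_pos: [0.5831, -0.0679, 0.1086]
orientation: [-0.001, 0.771, 0.636, -0.003]
force: [-9.8, -1.5, 4.2]
opening: -0.004
t 3.90 guide xy [ -56.6 -155.3] z 108.6  F guide x -9.3 y -3.3 z 4.2  tool x yaw 79.06 tilt z [-0.006 -0.002 -1.   ] open -0.00
```

View pics/z2.png

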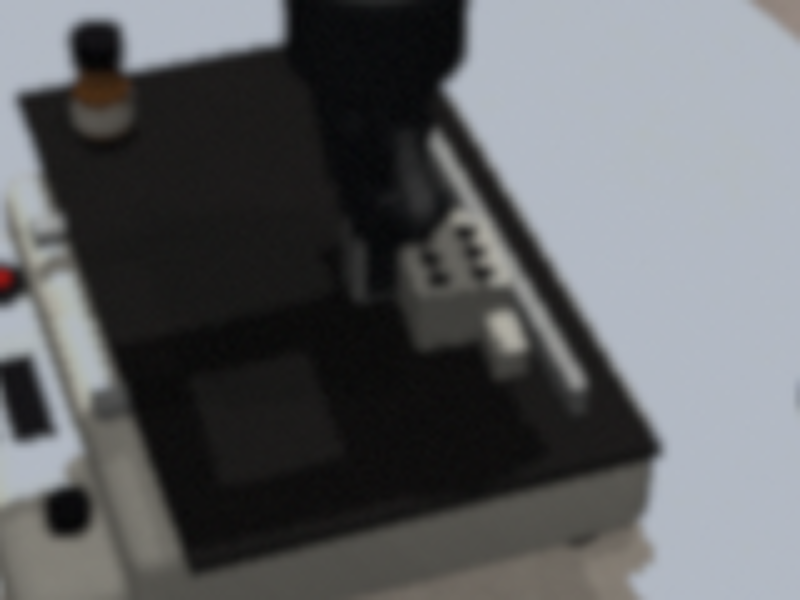

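View pics/z2t.png

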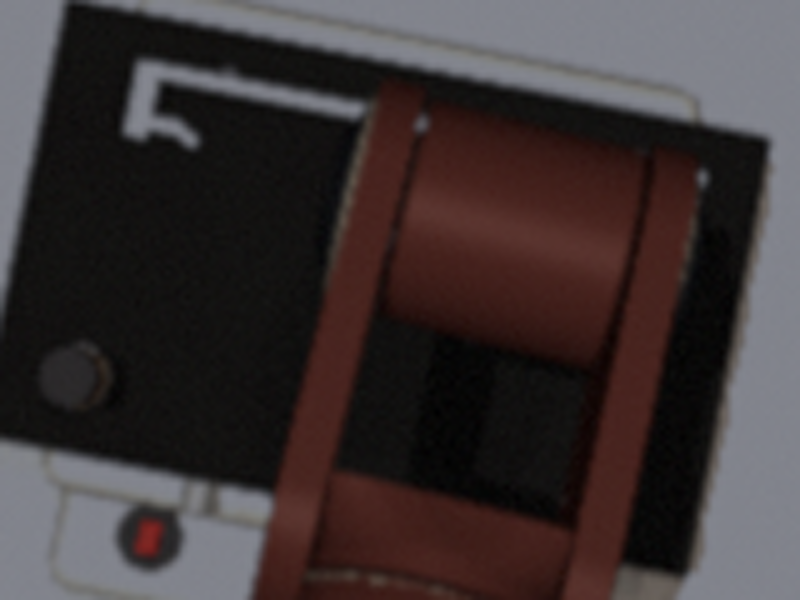

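The block is close to the rail, with its trailing ear at side zoom (505,340). The force has risen to 9 N, so I'll add a small extra push.

```bash
python3 -m crank '[0,0.2,0,0,0, 0,0.2,0,0,0, 0,0.2,0,0,0]'; python3 go.py
```

```text
t: 4.3
ee_pos: [0.5841, -0.069, 0.1084]
orientation: [-0.001, 0.771, 0.636, -0.005]
force: [-6.8, -1.8, 4.6]
opening: -0.001
t 4.30 guide xy [ -55.5 -156.3] z 108.4  F guide x -6.3 y -3.0 z 4.6  tool x yaw 79.04 tilt z [-0.009 -0.004 -1.   ] open -0.00
```

```bash
python3 -m crank '[0,-1,0,0,0, 0,-3,0,0,0, 0,-6,0,0,0, -3,-8,0,0,0, -6,-9,0,0,0]'; python3 - <<'E'
from go import *
state()
im=eyes.get_image("top"); cv2.imwrite("pics/t3.png",im)
s=eyes.get_image("side"); cv2.imwrite("pics/s3.png",s)
cv2.imwrite("pics/z3.png",cv2.resize(s[180:300,240:400],None,fx=5,fy=5,interpolation=2))
cv2.imwrite("pics/z3t.png",cv2.resize(im[200:320,255:415],None,fx=5,fy=5,interpolation=2))
E
```

```text
t: 4.8
ee_pos: [0.4828, -0.1104, 0.109]
orientation: [-0.001, 0.771, 0.637, -0.004]
force: [0.6, -1.0, 0.0]
opening: 0.002
t 4.80 guide xy [-147.2 -216. ] z 109.0  F guide x 0.8 y -0.8 z 0.0  tool x yaw 79.17 tilt z [-0.008 -0.004 -1.   ] open 0.00
```

View pics/z3.png

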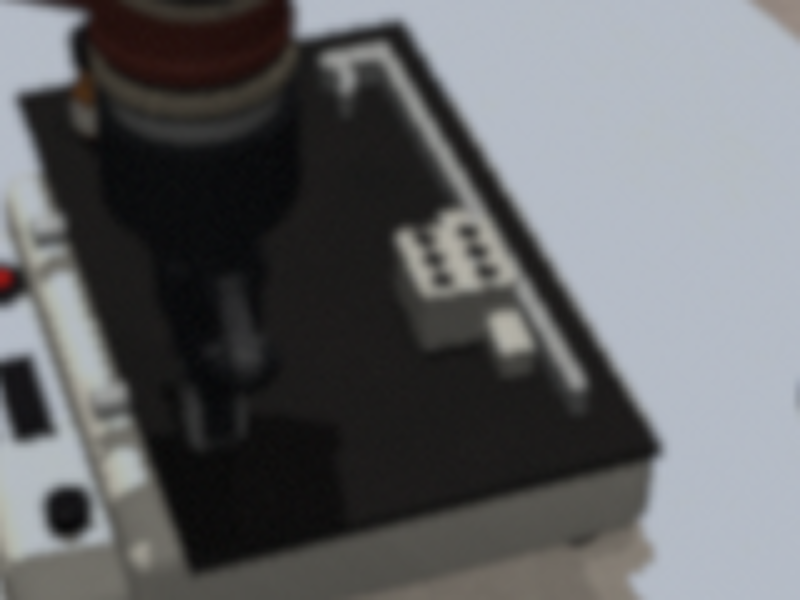

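View pics/z3t.png

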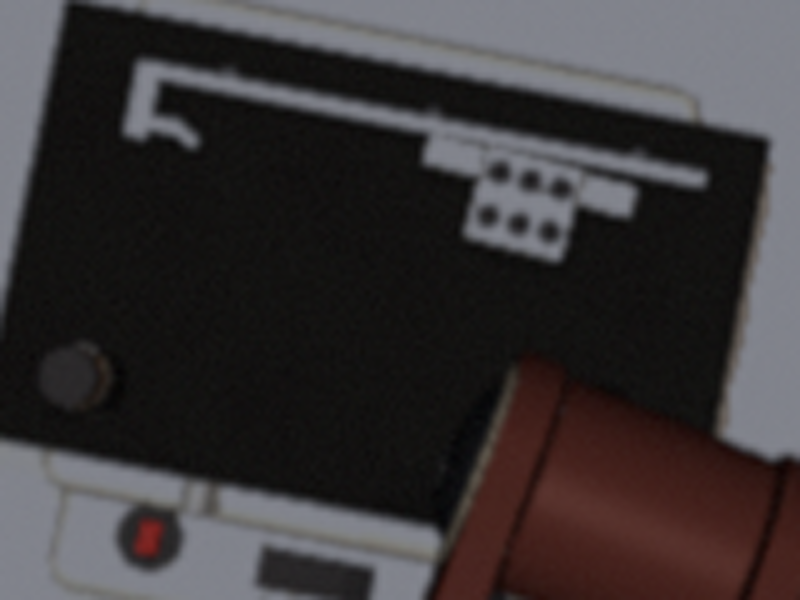

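```bash
cat > ears.py <<'E'
from go import *
def ears(im):
    r,out=meas(im)
    for a,c in out:
        g=guide(onplane("top",c,.116)[:,:2]*1000)
        if g[:,1].max()<-240 or a<150: continue
        # print lower envelope (min x) per y bin
        for y in np.arange(-245,0,6):
            q=g[abs(g[:,1]-y)<3]
            if len(q): print(int(y),q[:,0].min().round(1),q[:,0].max().round(1),end=" | ")
        k=(g[:,0]<-8)&(g[:,0]>-12); print("\nends y at x-10:",g[k,1].round(1).tolist())
        for nm,z in(("body front",.132),):
            gb=guide(onplane("top",c,z)[:,:2]*1000); gb=gb[gb[:,0]<-31]
            if len(gb): print("body y range",gb[:,1].min().round(1),gb[:,1].max().round(1),"x",gb[:,0].min().round(1)); k=(gb[:,0]<-36)&(gb[:,1]>gb[:,1].min()+5)&(gb[:,1]<gb[:,1].max()-5);print("front angle",lf(gb[k])[0]-90)
if __name__=="__main__":
    ears(cv2.imread(sys.argv[1]))
E
python3 ears.py pics/t3.png
```

```text
platform rect mm ((548.6949462890625, -47.099945068359375), (381.74310302734375, 247.79481506347656), 79.2262954711914)
-245 -1.4 7.4 | -239 -1.6 7.6 | -233 -1.5 7.4 | -227 -1.5 7.6 | -221 -20.0 9.1 | -215 -21.1 8.4 | -209 -21.0 7.5 | -203 -20.4 7.6 | -197 -43.9 7.6 | -191 -46.4 7.6 | -185 -46.3 7.6 | -179 -45.9 7.6 | -173 -45.4 7.6 | -167 -45.3 7.3 | -161 -45.0 7.5 | -155 -44.3 7.3 | -149 -44.0 7.6 | -143 -16.4 7.5 | -137 -16.0 7.6 | -131 -15.4 7.7 | -125 -15.3 9.1 | -119 -1.4 7.4 | -113 -1.5 7.6 | -107 -1.5 7.4 | -101 -1.5 7.6 | -95 -1.5 7.5 | -89 -1.5 7.6 | -83 -1.4 7.6 | -77 -1.4 7.6 | -71 -1.4 7.6 | -65 -1.5 7.6 | -59 -1.5 7.6 | -53 -1.3 7.6 | -47 -1.5 7.6 | -41 -1.3 7.3 | -35 -1.5 8.8 | -29 -1.3 9.0 | -23 -28.3 7.6 | -17 -28.1 7.4 | -11 -25.0 7.6 | -5 -25.0 7.5 | 
ends y at x-10: [11.0, 10.9, 11.2, 10.9, 11.2, -1.2, -1.5, -1.4, -1.7, -1.4, -1.7, -124.0, -123.7, -221.8, -221.6, -221.9]
body y range -194.0 -147.6 x -47.3
front angle -3.5495377
-167 -199.5 -175.7 | -161 -213.7 -172.6 | -155 -213.0 -172.6 | -149 -211.5 -172.7 | -143 -210.4 -172.6 | -137 -209.0 -172.7 | -131 -197.3 -172.7 | -125 -197.3 -172.7 | -119 -197.5 -172.7 | -113 -197.6 -172.7 | -107 -197.7 -172.3 | -101 -197.7 -172.4 | -95 -197.5 -172.4 | -89 -198.1 -172.6 | -83 -197.3 -172.4 | -77 -195.9 -172.6 | -71 -194.8 -172.5 | -65 -193.4 -172.9 | -59 -192.3 -173.2 | -53 -190.9 -173.0 | -47 -189.6 -172.8 | -41 -188.3 -172.6 | -35 -187.0 -172.7 | -29 -185.6 -172.6 | -23 -184.5 -172.6 | -17 -183.1 -172.6 | -11 -181.8 -172.7 | -5 -180.5 -172.6 | 
ends y at x-10: []
body y range -167.0 26.8 x -212.4
front angle -10.6280365
```

The block is at the rail, but its trailing end stands about 5 mm off (yaw −3.5°). I'll press near the body's trailing half to flatten it before sliding.

```bash
python3 go.py -66 -188 109;  python3 -m crank '[2.8,3,0,0,0, 2.8,6,0,0,0, 2.8,7.5,0,0,0, 2.8,8.1,0,0,0, 2.8,8.1,0,0,0]';python3 go.py -54 -188 109
```

```text
t 4.90 guide xy [-146.6 -218.1] z 109.3  F guide x 0.2 y -0.3 z -0.1  tool x yaw 78.88 tilt z [-0.008 -0.005 -1.   ] open 0.00
world [567.8 -98.2 109. ] shift cm [ 3.05  8.05 -0.04] turn -0.0046
t: 5.4
ee_pos: [0.5682, -0.1005, 0.1084]
orientation: [-0.001, 0.772, 0.635, -0.004]
force: [0.4, 0.2, 0.2]
opening: -0.003
t 5.40 guide xy [ -65.2 -190.1] z 108.4  F guide x 0.3 y 0.2 z 0.2  tool x yaw 78.90 tilt z [-0.008 -0.005 -1.   ] open -0.00
world [ 579.5 -100.5  109. ] shift cm [ 0.22  1.11 -0.07] turn -0.0042
```

```bash
python3 -m crank '[0.1,0.4,0,-0.004,0, 0.1,0.7,0,-0.004,0, 0.1,0.9,0,-0.004,0, 0.1,1.1,0,-0.004,0, 0.1,1.2,0,-0.004,0]';python3 go.py -54 -188 109
```

```text
t: 5.9
ee_pos: [0.5799, -0.102, 0.1083]
orientation: [-0.001, 0.771, 0.637, -0.005]
force: [-2.6, -0.2, 1.7]
opening: -0.006
t 5.90 guide xy [ -53.4 -189.5] z 108.3  F guide x -2.6 y -0.7 z 1.7  tool x yaw 79.11 tilt z [-0.008 -0.005 -1.   ] open -0.01
world [ 579.5 -100.5  109. ] shift cm [ 0.15 -0.06 -0.07] turn -0.0004
```

```bash
python3 -m crank '[0,0.2,0,0,0, 0,0.3,0,0,0, 0,0.4,0,0,0, 0,0.4,0,0,0]';python3 go.py -54 -188 109
```

```text
t: 6.3
ee_pos: [0.58, -0.102, 0.1083]
orientation: [-0.005, 0.771, 0.637, -0.008]
force: [-18.2, 3.1, 11.5]
opening: 0.001
t 6.30 guide xy [ -53.2 -189.4] z 108.3  F guide x -18.4 y -0.4 z 11.5  tool x yaw 79.14 tilt z [-0.019 -0.003 -1.   ] open 0.00
world [ 579.5 -100.5  109. ] shift cm [ 0.14 -0.08 -0.07] turn -0.0
```

```bash
python3 -m crank '[0,-1,0,0,0, 0,-3,0,0,0, -1,-6,0,0,0, -2.2,-8.5,0,0,0, -2.8,-9,0,0,0]'; python3 - <<'E'
from ears import *
state()
im=eyes.get_image("top"); cv2.imwrite("pics/t4.png",im)
cv2.imwrite("pics/z4t.png",cv2.resize(im[200:320,255:415],None,fx=5,fy=5,interpolation=2))
ears(im)
E
```

```text
t: 6.8
ee_pos: [0.4845, -0.1124, 0.1096]
orientation: [-0.005, 0.771, 0.637, -0.008]
force: [1.5, -0.2, -0.9]
opening: -0.003
t 6.80 guide xy [-145.1 -217.6] z 109.6  F guide x 1.5 y 0.1 z -0.9  tool x yaw 79.11 tilt z [-0.019 -0.003 -1.   ] open -0.00
platform rect mm ((548.8037109375, -47.12052917480469), (381.7430725097656, 247.72207641601562), 79.22637939453125)
-245 -1.4 7.4 | -239 -1.6 7.6 | -233 -1.5 7.4 | -227 -1.5 7.5 | -221 -14.5 9.1 | -215 -15.1 8.3 | -209 -15.4 7.5 | -203 -15.4 7.5 | -197 -38.3 7.5 | -191 -42.1 7.6 | -185 -42.6 7.5 | -179 -42.2 7.6 | -173 -42.5 7.6 | -167 -42.1 7.3 | -161 -42.5 7.6 | -155 -42.3 7.3 | -149 -42.4 7.6 | -143 -15.1 7.5 | -137 -15.5 7.6 | -131 -15.2 7.7 | -125 -15.5 9.0 | -119 -9.1 7.4 | -113 -1.5 7.6 | -107 -1.5 7.5 | -101 -1.4 7.6 | -95 -1.5 7.5 | -89 -1.5 7.7 | -83 -1.5 7.6 | -77 -1.5 7.7 | -71 -1.5 7.6 | -65 -1.3 7.6 | -59 -1.5 7.6 | -53 -1.3 7.7 | -47 -1.5 7.6 | -41 -1.3 7.3 | -35 -1.6 8.9 | -29 -1.3 9.0 | -23 -28.3 7.6 | -17 -28.1 7.5 | -11 -24.9 7.6 | -5 -25.0 7.4 | 
ends y at x-10: [11.0, 10.9, 11.2, 10.9, 11.2, -1.2, -1.5, -1.3, -1.6, -1.4, -1.7, -121.9, -121.6, -219.8, -220.1]
body y range -194.1 -147.7 x -43.5
front angle -0.14897919
-167 -204.0 -173.1 | -161 -213.5 -172.6 | -155 -212.6 -172.6 | -149 -211.5 -172.7 | -143 -210.1 -172.6 | -137 -208.7 -172.7 | -131 -197.4 -172.6 | -125 -197.5 -172.7 | -119 -197.3 -172.6 | -113 -197.6 -172.7 | -107 -197.7 -172.4 | -101 -197.7 -172.5 | -95 -197.5 -172.3 | -89 -198.0 -172.3 | -83 -197.2 -172.4 | -77 -195.8 -172.6 | -71 -194.5 -172.4 | -65 -193.3 -174.0 | -59 -192.0 -173.2 | -53 -190.8 -173.0 | -47 -189.5 -172.8 | -41 -188.1 -172.6 | -35 -186.9 -172.6 | -29 -185.5 -172.6 | -23 -184.2 -172.7 | -17 -183.0 -172.6 | -11 -181.7 -172.7 | -5 -180.5 -172.6 | 
ends y at x-10: []
body y range -167.2 26.0 x -212.2
front angle -10.576363
```

View pics/z4t.png

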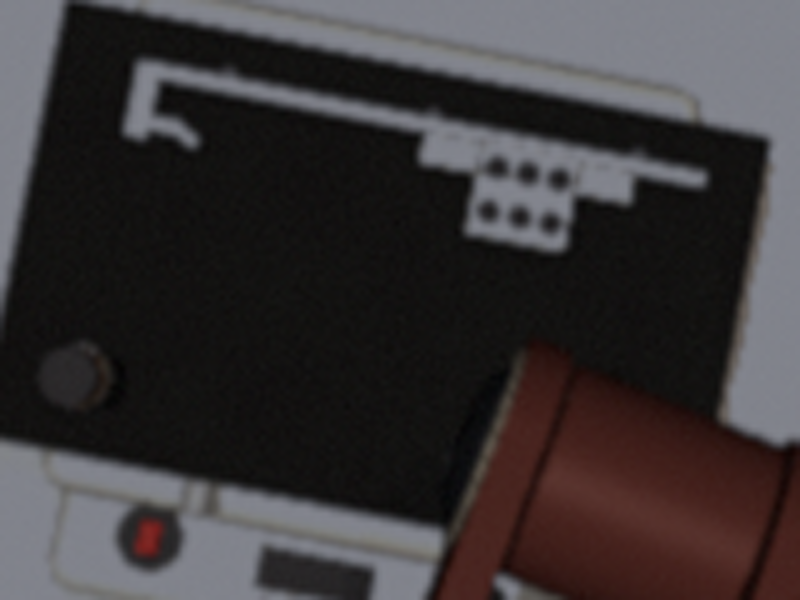

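The block is now flat against the rail: front angle −0.15°, leading end at y≈−122.5 mm. Next I'll put the fingertips in the trailing step.

```bash
python3 go.py -45 -213 108;  python3 -m crank '[0.5,3,0.1,0,0, 0.5,6,0.1,0,0, 0.5,8.5,0.1,0,0, 0.5,10,0.1,0,0, 0.5,10,0.1,0,0]';python3 go.py -25 -213 108
```

```text
t 6.85 guide xy [-144.3 -218.3] z 110.0  F guide x -0.3 y -0.0 z -0.2  tool x yaw 79.08 tilt z [-0.019 -0.004 -1.   ] open 0.00
world [ 583.7 -126.7  108. ] shift cm [0.54 9.93 0.02] turn -0.0011
t: 7.35
ee_pos: [0.5869, -0.1277, 0.1074]
orientation: [-0.004, 0.771, 0.637, -0.008]
force: [0.9, -0.3, -0.6]
opening: -0.001
t 7.35 guide xy [ -41.7 -213.3] z 107.4  F guide x 0.9 y -0.1 z -0.6  tool x yaw 79.09 tilt z [-0.016 -0.004 -1.   ] open -0.00
world [ 603.3 -130.5  108. ] shift cm [ 0.03  1.66 -0.08] turn -0.0009
```

```bash
python3 -m crank '[0,0.5,0,0,0, 0,1.0,0,0,0, 0,1.3,0,0,0, 0,1.5,0,0,0, 0,1.6,0,0,0]';python3 go.py -25 -208 108
```

```text
t: 7.85
ee_pos: [0.6026, -0.1307, 0.1073]
orientation: [-0.004, 0.771, 0.637, -0.008]
force: [-0.1, 0.5, -1.1]
opening: 0.001
t 7.85 guide xy [ -25.7 -213.3] z 107.3  F guide x -0.2 y 0.5 z -1.1  tool x yaw 79.08 tilt z [-0.016 -0.004 -1.   ] open 0.00
world [ 604.3 -125.6  108. ] shift cm [ 0.53  0.07 -0.08] turn -0.001
```

```bash
python3 -m crank '[0,0.1,0,0,0, 0.2,0.2,0,0,0, 0.4,0.2,0,0,0]';python3 go.py -25 -208 108
```

```text
t: 8.15
ee_pos: [0.6037, -0.1276, 0.1066]
orientation: [-0.005, 0.771, 0.636, -0.009]
force: [-4.3, -1.6, -0.0]
opening: -0.004
t 8.15 guide xy [ -25.1 -210.1] z 106.6  F guide x -3.9 y -2.4 z -0.0  tool x yaw 79.07 tilt z [-0.02  -0.005 -1.   ] open -0.00
world [ 604.3 -125.6  108. ] shift cm [ 0.21  0.01 -0.14] turn -0.0013
```

```bash
python3 -m crank '[0.3,0.1,0,-0.001,0, 0.6,0.1,0,-0.001,0, 0.9,0.1,0,-0.001,0, 1.2,0.1,0,-0.001,0, 1.5,0.1,0,-0.001,0]';python3 go.py -25 -90 108
```

```text
t: 8.65
ee_pos: [0.6064, -0.1135, 0.106]
orientation: [-0.005, 0.771, 0.637, -0.011]
force: [-5.8, -3.1, 1.4]
opening: -0.004
t 8.65 guide xy [ -25.2 -195.8] z 106.0  F guide x -5.1 y -4.1 z 1.4  tool x yaw 79.13 tilt z [-0.024 -0.006 -1.   ] open -0.00
world [626.5  -9.7 108. ] shift cm [ 1.057e+01  1.000e-02 -3.100e-01] turn -0.0002
```

```bash
python3 -m crank '[0.4,0.1,-0.1,0,0, 0.8,0.1,-0.1,0,0, 1.2,0.1,-0.1,0,0, 1.6,0.1,-0.1,0,0, 2.0,0.1,-0.1,0,0]';python3 go.py -25 -90 108;python3 -m crank '[0.4,0.1,0,0,0, 0.8,0.1,0,0,0, 1.2,0.1,0,0,0, 1.6,0.1,0,0,0, 2.0,0.1,0,0,0]';python3 go.py -25 -90 108
```

```text
t: 9.15
ee_pos: [0.6101, -0.0942, 0.106]
orientation: [-0.006, 0.771, 0.637, -0.012]
force: [-5.8, -3.2, -0.7]
opening: -0.001
t 9.15 guide xy [ -25.2 -176.1] z 106.0  F guide x -5.1 y -4.2 z -0.7  tool x yaw 79.13 tilt z [-0.027 -0.007 -1.   ] open -0.00
world [626.5  -9.7 108. ] shift cm [ 8.6   0.01 -0.3 ] turn -0.0002
t: 9.65
ee_pos: [0.6135, -0.076, 0.106]
orientation: [-0.006, 0.771, 0.637, -0.015]
force: [-8.3, -6.1, 3.7]
opening: 0.0
t 9.65 guide xy [ -25.3 -157.6] z 106.0  F guide x -7.0 y -7.6 z 3.7  tool x yaw 79.13 tilt z [-0.03  -0.01  -0.999] open 0.00
world [626.5  -9.7 108. ] shift cm [ 6.75  0.02 -0.3 ] turn -0.0001
```

```bash
python3 - <<'E'
from ears import *
state()
s=eyes.get_image("side")
cv2.imwrite("pics/z5.png",cv2.resize(s[180:300,240:400],None,fx=5,fy=5,interpolation=2))
E
```

```text
t 9.65 guide xy [ -25.3 -157.6] z 106.0  F guide x -7.0 y -7.6 z 3.7  tool x yaw 79.13 tilt z [-0.03  -0.01  -0.999] open 0.00
```

View pics/z5.png

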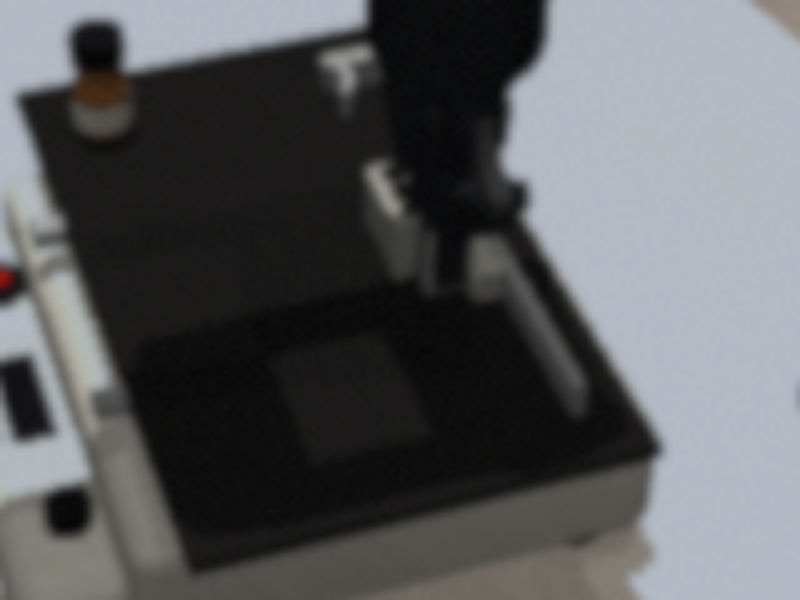

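The fingertips stand in the step at side zoom (440,265) with the ear on the rail, so the slide continues.

```bash
python3 -m crank '[0.4,0,-0.1,0,0, 0.8,0,-0.1,0,0, 1.2,0.1,-0.1,0,0, 1.6,0.1,-0.1,0,0, 2.0,0.1,-0.1,0,0]';python3 go.py -25 -90 108;python3 -m crank '[0.4,0.1,-0.1,0,0, 0.8,0.1,-0.1,0,0, 1.2,0.1,-0.1,0,0, 1.6,0.1,-0.1,0,0, 2.0,0.1,-0.1,0,0]';python3 go.py -25 -90 108
```

```text
t: 10.2
ee_pos: [0.6172, -0.0569, 0.1069]
orientation: [-0.006, 0.771, 0.637, -0.017]
force: [-9.1, -7.5, 4.9]
opening: 0.0
t 10.20 guide xy [ -25.3 -138.1] z 106.9  F guide x -7.5 y -9.1 z 4.9  tool x yaw 79.17 tilt z [-0.034 -0.012 -0.999] open 0.00
world [626.5  -9.7 108. ] shift cm [ 4.81  0.02 -0.2 ] turn 0.0006
t: 10.7
ee_pos: [0.6208, -0.0375, 0.107]
orientation: [-0.007, 0.77, 0.637, -0.018]
force: [-5.3, -4.3, 2.2]
opening: 0.002
t 10.70 guide xy [ -25.3 -118.4] z 107.0  F guide x -4.4 y -5.2 z 2.2  tool x yaw 79.20 tilt z [-0.037 -0.013 -0.999] open 0.00
world [626.5  -9.7 108. ] shift cm [ 2.83  0.03 -0.16] turn 0.001
```

```bash
python3 -m crank '[0.3,0.1,0,0.001,0, 0.6,0.1,0,0.001,0, 0.9,0.1,0,0.001,0, 1.2,0.1,0,0.001,0, 1.5,0.1,0,0.001,0]';python3 go.py -25 -85 108;python3 - <<'E'
from ears import *
s=eyes.get_image("side")
cv2.imwrite("pics/z6.png",cv2.resize(s[180:300,240:400],None,fx=5,fy=5,interpolation=2))
im=eyes.get_image("top"); cv2.imwrite("pics/z6t.png",cv2.resize(im[200:320,255:415],None,fx=5,fy=5,interpolation=2))
E
```

```text
t: 11.2
ee_pos: [0.6234, -0.0239, 0.1069]
orientation: [-0.007, 0.771, 0.637, -0.021]
force: [-8.2, -6.9, 4.1]
opening: -0.001
t 11.20 guide xy [ -25.3 -104.5] z 106.9  F guide x -6.8 y -8.3 z 4.1  tool x yaw 79.16 tilt z [-0.041 -0.016 -0.999] open -0.00
world [627.4  -4.8 108. ] shift cm [ 1.95  0.03 -0.15] turn 0.0004
```

View pics/z6.png

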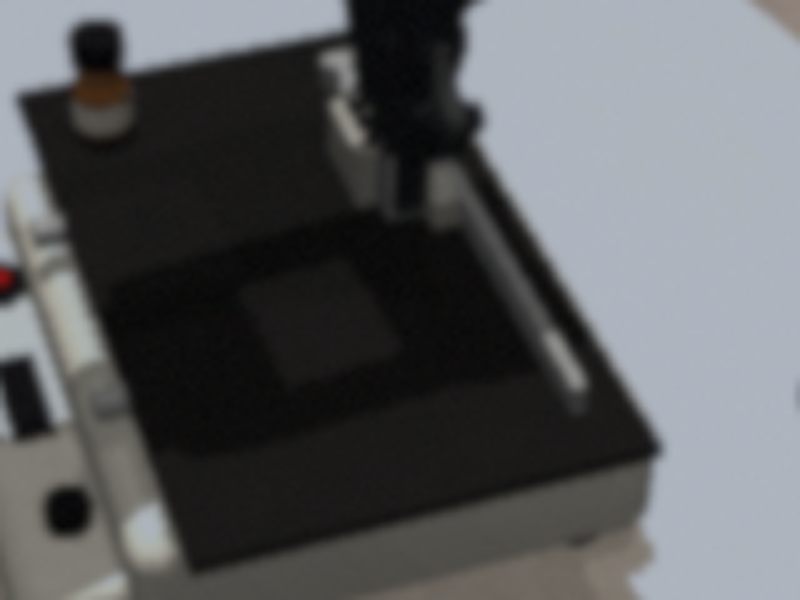

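View pics/z6t.png

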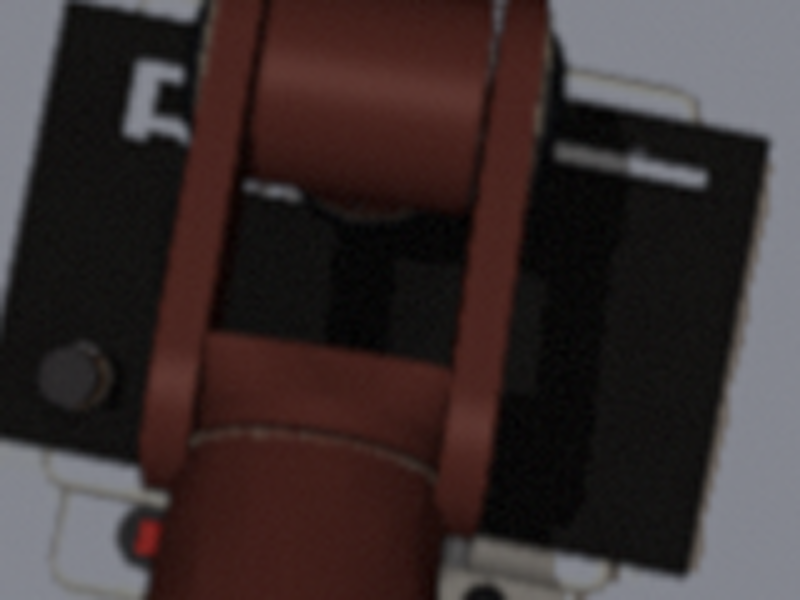

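The leading ear is at the pocket's mouth and still on the rail (side zoom: body at (350,160), keeper at (340,70)). I'll continue slowly.

```bash
python3 -m crank '[0.2,0.05,0,0,0, 0.4,0.05,0,0,0, 0.6,0.1,0,0,0, 0.8,0.1,0,0,0, 1.0,0.1,0,0,0]';python3 go.py -25 -85 108;python3 -m crank '[0.2,0,0,0,0, 0.4,0.05,0,0,0, 0.6,0.05,0,0,0]';python3 go.py -25 -85 108
```

```text
t: 11.8
ee_pos: [0.6252, -0.0148, 0.107]
orientation: [-0.007, 0.77, 0.637, -0.023]
force: [-9.3, -6.3, 4.4]
opening: -0.001
t 11.80 guide xy [-25.3 -95.3] z 107.0  F guide x -8.0 y -7.9 z 4.4  tool x yaw 79.20 tilt z [-0.045 -0.018 -0.999] open -0.00
world [627.4  -4.8 108. ] shift cm [ 1.03  0.03 -0.13] turn 0.001
t: 12.1
ee_pos: [0.6261, -0.0095, 0.107]
orientation: [-0.007, 0.77, 0.637, -0.024]
force: [-7.3, -6.1, 3.9]
opening: -0.001
t 12.10 guide xy [-25.4 -89.9] z 107.0  F guide x -6.0 y -7.4 z 3.9  tool x yaw 79.22 tilt z [-0.047 -0.019 -0.999] open -0.00
world [627.4  -4.8 108. ] shift cm [ 0.49  0.04 -0.12] turn 0.0014
```

```bash
python3 -m crank '[0.2,0.05,0,0.001,0, 0.4,0.05,0,0.001,0, 0.5,0.05,0,0.001,0]';python3 go.py -25 -85 108;python3 -m crank '[0.2,0,0,0,0, 0.3,0.05,0,0,0, 0.3,0.05,0,0,0]';python3 go.py -25 -85 108
```

```text
t: 12.4
ee_pos: [0.627, -0.0051, 0.1071]
orientation: [-0.007, 0.77, 0.637, -0.026]
force: [-6.8, -4.9, 3.3]
opening: 0.0
t 12.40 guide xy [-25.4 -85.4] z 107.1  F guide x -5.7 y -6.1 z 3.3  tool x yaw 79.19 tilt z [-0.049 -0.021 -0.999] open 0.00
world [627.4  -4.8 108. ] shift cm [ 0.03  0.04 -0.1 ] turn 0.0009
t: 12.7
ee_pos: [0.6272, -0.0035, 0.1071]
orientation: [-0.007, 0.77, 0.637, -0.028]
force: [-6.8, -6.8, 3.4]
opening: -0.0
t 12.70 guide xy [-25.5 -83.7] z 107.1  F guide x -5.4 y -8.0 z 3.4  tool x yaw 79.22 tilt z [-0.052 -0.024 -0.998] open -0.00
world [627.4  -4.8 108. ] shift cm [-0.13  0.04 -0.09] turn 0.0014
```

```bash
python3 -m crank '[0.2,0.05,0,0.001,0, 0.3,0.05,0,0.001,0, 0.3,0.05,0,0.001,0]';python3 go.py -25 -83 108
```

```text
t: 13.0
ee_pos: [0.6271, -0.0035, 0.1072]
orientation: [-0.006, 0.771, 0.637, -0.031]
force: [-8.5, -12.0, 3.6]
opening: 0.002
t 13.00 guide xy [-25.5 -83.8] z 107.2  F guide x -6.1 y -13.4 z 3.6  tool x yaw 79.18 tilt z [-0.055 -0.031 -0.998] open 0.00
world [627.8  -2.8 108. ] shift cm [ 0.08  0.05 -0.09] turn 0.0006
```

Motion stopped at TCP y=−83.8 with the force along the rail rising to 13 N, so the block has hit the end stop. I'll back off diagonally and look.

```bash
python3 -m crank '[-0.5,-0.5,0,0,0, -1,-2,0,0,0, -2,-5,0,0,0, -4,-9,0,0,0, -8,-13,0,0,0]';python3 - <<'E'
from ears import *
state()
s=eyes.get_image("side")
cv2.imwrite("pics/z7.png",cv2.resize(s[180:300,240:400],None,fx=5,fy=5,interpolation=2))
im=eyes.get_image("top"); cv2.imwrite("pics/t7.png",im); cv2.imwrite("pics/z7t.png",cv2.resize(im[200:320,255:415],None,fx=5,fy=5,interpolation=2))
ears(im)
E
```

```text
t: 13.5
ee_pos: [0.4895, -0.0522, 0.1164]
orientation: [-0.006, 0.77, 0.638, -0.03]
force: [0.7, -1.5, 1.9]
opening: -0.003
t 13.50 guide xy [-151.5 -157.6] z 116.4  F guide x 1.0 y -1.3 z 1.9  tool x yaw 79.35 tilt z [-0.053 -0.029 -0.998] open -0.00
platform rect mm ((546.0447387695312, -19.526748657226562), (328.6497497558594, 263.45892333984375), 79.22637939453125)
-245 -1.3 7.3 | -239 -1.6 7.5 | -233 -1.5 7.4 | -227 -1.6 7.7 | -221 -1.4 9.0 | -215 -1.4 8.5 | -209 -1.5 7.5 | -203 -1.5 7.6 | -197 -1.5 7.6 | -191 -1.5 7.5 | -185 -1.4 7.6 | -179 -1.4 7.6 | -173 -1.5 7.5 | -167 -1.4 7.5 | -161 -1.5 7.6 | -155 -1.4 7.4 | -149 -1.4 7.6 | -143 -1.4 7.3 | -137 -1.4 7.6 | -131 -1.4 7.7 | -125 -1.5 9.0 | -119 -1.4 7.4 | -113 -1.4 7.6 | -107 -1.4 7.4 | -101 -1.4 7.6 | -95 -14.9 7.4 | -89 -15.6 7.6 | -83 -15.5 7.6 | -77 -15.4 7.6 | -71 -42.0 7.6 | -65 -42.2 7.6 | -59 -42.6 7.6 | -53 -42.2 7.6 | -47 -42.5 7.6 | -41 -42.1 7.3 | -35 -42.6 8.8 | -29 -42.2 9.0 | -23 -40.8 7.5 | -17 -28.1 7.4 | -11 -25.0 7.6 | -5 -25.0 7.4 | 
ends y at x-10: [11.0, 10.9, 11.2, 10.9, 11.2, -96.5, -96.8, -96.6, -96.9, -96.8, -97.1, -97.0]
body y range -71.4 -25.0 x -43.6
front angle -0.04735565
-89 -222.1 -189.5 | -83 -228.8 -175.6 | -77 -226.4 -172.9 | -71 -223.5 -172.5 | -65 -220.6 -174.0 | -59 -217.8 -173.2 | -53 -215.4 -173.0 | -47 -212.5 -172.8 | -41 -189.4 -172.6 | -35 -189.3 -172.7 | -29 -196.1 -172.6 | -23 -200.7 -172.6 | -17 -198.3 -172.6 | -11 -195.4 -172.7 | -5 -192.6 -172.6 | 
ends y at x-10: []
body y range -87.7 34.4 x -227.2
front angle -13.885391
-185 -212.0 -207.6 | -179 -207.3 -200.3 | -173 -201.8 -200.8 | -167 -201.8 -201.1 | -161 -201.7 -201.1 | -155 -201.4 -201.0 | -149 -200.7 -199.2 | -143 -200.2 -199.1 | -137 -213.5 -201.9 | -131 -214.0 -213.2 | -125 -224.9 -213.2 | -119 -225.4 -213.3 | -113 -214.5 -213.2 | -107 -227.6 -215.4 | 
ends y at x-10: []
body y range -185.5 -108.7 x -226.1
front angle 16.401222
```

View pics/z7.png

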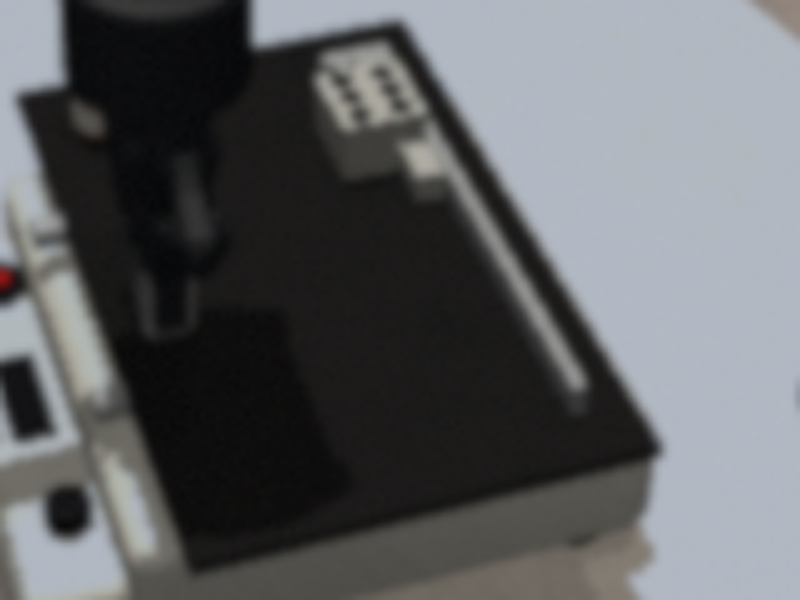

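View pics/z7t.png

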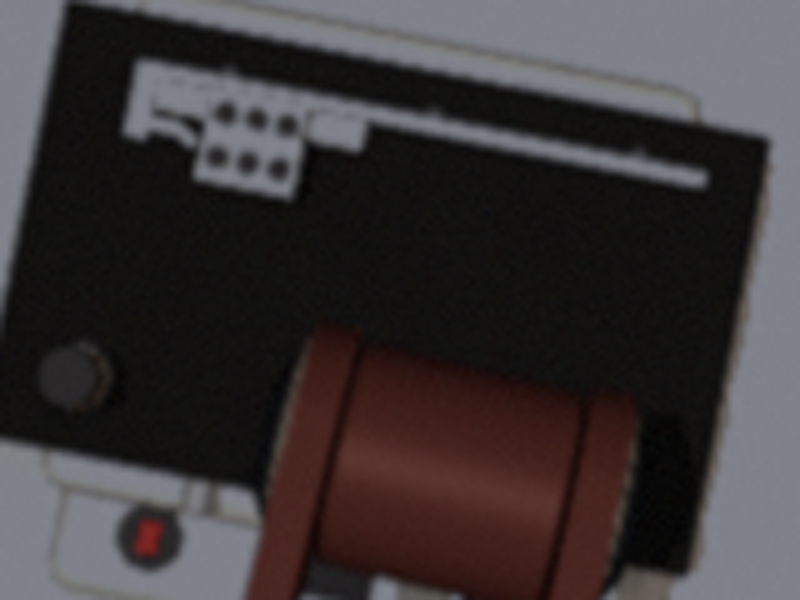

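The ear is in the pocket: the trailing end is at y≈−96 mm (home is −96), the front angle is −0.05°, and the vial hasn't moved (top zoom (72,378)). I'll raise the tool clear and hand in.

```bash
python3 -m crank '[0,0,-3,0,0, 0,0,-6,0,0, 0,0,-8,0,0, 0,0,-8,0,0, 0,0,-8,0,0]';python3 - <<'E'
from ears import *
from station import order
state()
im=eyes.get_image("top"); a=cv2.imread("pics/top0.png")
d=cv2.absdiff(im,a).max(2)
for n,(u,v) in dict(jar=(500,301),weight=(169,297),vial=(270,275)).items(): print(n,d[v-20:v+20,u-20:u+20].max())
order.sign_off()
E
```

```text
t: 14.1
ee_pos: [0.4915, -0.0512, 0.1952]
orientation: [-0.006, 0.771, 0.636, -0.031]
force: [0.0, 0.3, -0.5]
opening: -0.001
t 14.10 guide xy [-149.8 -156.1] z 195.2  F guide x -0.0 y 0.3 z -0.5  tool x yaw 79.09 tilt z [-0.055 -0.029 -0.998] open -0.00
jar 7
weight 6
vial 8
the job is handed in; nothing more can be done
```

The block is seated in the corner pocket with its leading ear home against the end stop, and I handed the job in at about 14 s. I only pushed with the shut fingertips, and the force stayed at roughly 20 N or less throughout.

- **Against the rail:** the first push left the trailing end about 5 mm off the rail (turned 3.5°). I pressed again near the trailing half and a picture confirmed it was flat, within 0.2°, with the leading end about 122 mm short of the end stop.
- **Into the pocket:** with the fingertips in the trailing step, I slid the block along the rail until it stopped and the push along the rail rose to about 13 N.
- **Last checks:** the trailing end is at y ≈ −96 mm (home is −96), the block is within 0.1° of the rail, and its flange lies on it. I made these from the picture taken after backing off, before the final lift; they are good to about 1 mm.
- **Bystanders:** the jar, ring weight and vial look unchanged from the first picture. The tool was raised clear and touching nothing at hand-in.
- **Side effect:** the pushing left the tool tilted about 3.5°, which did no harm. None of the last checks failed or disagreed.

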